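# Lock the can dolly, slide the tin aboard, release the lock

### The arm

A 6-joint arm with a two-finger parallel gripper is mounted at the origin on the work surface. World frame = base frame: x ahead of the robot, y to its left, z up, the work surface at z = 0. Lengths are in m, angles in rad, forces in N, time in s.
With the tool pointing down it reaches from about 0.275 to 0.825 m from the base axis. Payload 4.9 kg.
Tool frame: the origin (TCP) lies midway between the tips of the shut fingers; the grasp point (between the pads) lies 19 mm behind it; y points along the fingers, z is the direction in which the jaws open and shut, and the axes are right-handed (so a half turn about y gives the same grasp; the last joint's range is limited). The gripper opens to 85 mm and grips with 20 to 120 N. Pads are 22 mm wide; open, the fingers measure 114 mm over their backs; the gripper's body (76 mm by 85 mm) begins 54 mm behind the grasp point. The pads swing forward as they close: fully open they stand 13 mm farther back than shut.
Start: joints at [1.08, 0.326, -0.193, 1.052, 0, 1.437], TCP at [0.192, 0.515, 0.231] pointing down, gripper open.
Joint ranges: [-2.65, 2.65], [-0.97, 1.79], [-1.3, 1.35], [-1.93, 2.1], [-1.47, 1.37], [-3.14, 3.14]. Speed limits (rad/s): [2.57, 2.57, 3.14, 3.14, 3.14, 3.14].

### API

Orientations are given as a unit quaternion [w, x, y, z].
In Python, from station import sense, eyes, workorder, models gives the robot as it stands. The module is installed in compiled form; this text tells all that it offers.
- The arm moves only by the tool arm_command, never from a script. Its argument "moves" is a list of rows, each a list of 7 numbers: the closure in counts, from 0 (fully open) to 255 (shut), then the shift along the tool's x, y, z in mm, then the turn, a rotation vector about the tool's x, y, z in degrees. A call has 1 to 12 rows; each row is the pose to reach, as a shift and turn from the pose commanded when the call began, along the tool's axes at that moment; what a row does not reach only later rows make up. A row lasts 1/10 s, in which the tool goes at most 50 mm and 8.59 degrees, less where a joint would pass 70% of its speed; a pose out of reach is approached as far as the arm can. A call with a gripper value outside its range is refused whole. The fingers move at their own pace and stop on an object; "newtons" is the grip in N (left out, the last holds). Time passes only in rows, so rows that repeat a pose let the fingers close. It gives the time, the measured TCP pose, the force and the opening at its end, in the units of the state.
- sense(): the state, without advancing time (a new reading comes with each control period).
- eyes.grab_frame(name): name is "side" or "top" or "wrist"; returns the picture (480x640x3 uint8, red, green, blue); there is no depth.
- eyes.camera_model(name): a dict with "K" (3x3 intrinsics, pixels), "k1" (the pictures are not rectified: a ray, as slopes to the right and down, at radius r is drawn at 1 + k1 r^2 times it, then the intrinsics apply), "xyz" and "rotation" of the camera in the world. Camera axes: x right, y down, z forward; pixel columns grow to the right and rows downward; lengths in m; the calibration is good to about 2 mm. A picture is of the moment at which its call begins: read the wrist's pose just before it. camera_model takes no time and is no camera call; for the wrist camera it gives the pose at the moment of the call.
- workorder.job_done(): hands the job in, once; it reports no verdict.
Trained networks look in the newest picture that a camera, given by its name, has taken for a name from the list of things; names that differ only in an ending like _2 or _b are one class to them, and where a whole thing is asked for, a point or a joint stands for the part that bears it (a point fixed in the world has none). Each returns a list of dicts, best first, with "score" (0 to 1); they miss things now and then, are a little off and sometimes report something else, mostly with a low value. They report only what shows in the picture. A call takes as long as a camera call. They do not tell look-alikes from the thing itself.
- models.recognise(name, camera): "location" ([x, y, z] in m, in world coordinates, good to about 4 mm: the middle of the surface that is visible of it).
- models.outline_of(name, camera): "region" (480x640 bool, what is visible of it).
- models.place_of(name, camera): "location" ([x, y, z] in m, in world coordinates, good to about 4 mm: a listed point, or the origin of a listed thing).
The state is a dict: "clock": time; "joints": joint angles; "dq": joint speeds; "effort": joint torques, N m; "tool_pos": TCP position; "orientation": TCP orientation; "force": force on the tool from outside, world axes, zero at the start; "ft_torque": the same for the moment, N m; "finger_gap": opening from 0.0 (shut) to 1.0 (fully open).
Only numpy, scipy, OpenCV 4.12 (cv2) and the standard library are available. Lean on these libraries where they do the work, as an engineer would, in place of code of your own. Each camera call takes 0.05 s, during which the arm holds its last target. There are 200 camera calls.

### The job

Step the dolly's red floor-lock pedal down until it latches by itself, then slide the white and blue paint tin off the shelf onto the dolly until it stands against the lip at the far end of the deck, and last flick the pedal back up so that the dolly is free to be wheeled away, leaving it at the shelf. Find the pedal by feel and never press down on it with more than 3 kg (30 N); push the tin gently, without lifting or tipping it, and leave the other tins and things alone.

Things in the scene. Friction and masses are not known exactly. Their poses are not given: they have to be found in the camera images.
- dolly: Low dolly, plywood deck 260 mm wide, 240 long, on four castors between yellow floor guides; with its lock up it rolls at a touch (1 N) along its own y, away from the shelf; latched, it holds 30 N. Origin: on the dock, mid-width, below the deck edge facing the shelf. z up, y away from the shelf, x across. Deck top at z = 118 mm; lip 12 thick, 22 high on both sides and at the end y = 240.
- shelf_edge (a point): Middle of the shelf's edge that faces the dolly, on the shelf's top, 120 mm above the dock (2 mm above the deck, gap to the deck 4 to 12 mm). The steel shelf is 340 mm wide and 320 mm deep. Axes: z up, y towards the dolly, x across.
- seat (a point): Point on the deck's top under the centre of the tin when it stands in its place against the end lip: 45 mm to -x of the deck's middle line. Axes as the dolly's.
- pivot (a point): Shaft of the red pedal, at the dolly's end away from the shelf, 85 mm above the dock; axes as the dolly's. The pedal runs from here along +y; its tread is 40 mm wide (x), 6 thick with a 2.5 mm rubber pad on top, 45 to 115 mm from the shaft, its sides free for a pinch from above. Up, it rises outward at 0.55 rad; latched it slopes 0.35 below level; but each is clamped up to 0.3 rad off: feel it.
- foot: Rubber foot of the floor lock, 38 mm across, under the pedal's shaft, worked by it through a toggle; origin on its underside, 8 mm above the dock when up, 0 down. Pressing the pedal 60 mm out takes 2 N, once the foot is down 5 to 12 N, until the dead centre 0.80 rad down; there it drops and latches on a hard stop 0.10 rad (6 mm) on. Short of that it springs back up. 3 N lifts it past dead centre.
- tin_mid (a point): Centre (half-way up) of the white 1 litre paint tin with the blue band at its foot: 106 mm across, 130 mm high, 0.6 to 0.95 kg, standing on the shelf, 85 to 135 mm from its edge. It slides at about 3 to 7 N, on shelf and deck; it dents above 25 N.
- deck_can: Bystander: navy can with a green band, 74 mm across, 85 mm high, already on the dolly's deck, on its far side. Origin: centre of its underside.
- flat_tin: Bystander: oblong silver screw-cap tin, 60 x 100 x 110 mm, on the shelf. Origin: centre of its underside.
- shelf_can: Bystander: green can, 74 mm across, 85 mm high, on the shelf. Origin: centre of its underside.
- jerrycan: Bystander: white jerrycan, 160 x 100 x 200 mm, on the dock. Origin: centre of its underside.
- dock_can: Bystander: navy can, 100 mm across, 110 mm high, on the dock. Origin: centre of its underside.
- scraper: Bystander: scraper with an orange handle, 200 mm long, lying on the shelf along its rear edge. Origin: centre of its underside.
Mind the look-alikes: they are no part of the job. What is shaped like the part that bears tin_mid but brown or turquoise is not meant.

How it is judged:
By the outcome, as a careful person would: the job done as asked, in the order asked, and still so for the second after the job is handed in, with the robot touching nothing.
It also fails if it takes over 72 s, if anything falls off the work surface, if the arm or the gripper's body presses on something with over 40 N, if the wrist force passes 120 N, or if a joint passes its speed limit or range.

## Working session

There is one attempt and no reset: what is moved stays moved. The work goes in short steps, Python scripts to look and compute and a tool call to move; the robot and the scene stay as the last step left them, time stands still between calls to the robot, and variables do not carry over. Pictures are saved under pics/ and viewed, about 8 in all and at most 12, crops included, and the job is handed in when it is done.

Besides the shell and the picture viewer there is one more tool, called in YAML: its name, and indented under it one key for each argument. arm_command: Moves the arm, as the interface text tells. Its arguments: {"type":"object","properties":{"moves":{"type":"array","items":{"type":"array","items":{"type":"number"}}},"newtons":{"type":"number"}},"required":["moves"]}

```bash
mkdir -p pics
cat > h.py <<'E'
import numpy as np, cv2
from station import sense, eyes, workorder, models
from scipy.spatial.transform import Rotation as R
def rot(q): return R.from_quat([q[1],q[2],q[3],q[0]]).as_matrix()
def st():
    s=sense(); 
    print('t',round(s['clock'],2),'pos',np.round(s['tool_pos'],4),'F',np.round(s['force'],1),'gap',round(s['finger_gap'],3),'q',np.round(s['joints'],2))
    print(np.round(rot(s['orientation']),3).tolist()); return s
def save(n,f):
    im=eyes.grab_frame(n); cv2.imwrite('pics/'+f,im[:,:,::-1]); return im
def proj(n,P):
    m=eyes.camera_model(n); Rm=np.array(m['rotation']); 
    if Rm.shape!=(3,3): Rm=rot(Rm)
    c=Rm.T@(np.array(P)-m['xyz']); s=c[:2]/c[2]; s=s*(1+m['k1']*(s@s)); K=np.array(m['K']); return K[:2,:2]@s+K[:2,2]
def ray(n,uv):
    m=eyes.camera_model(n); Rm=np.array(m['rotation']); K=np.array(m['K'])
    d=np.linalg.solve(K[:2,:2],np.array(uv,float)-K[:2,2]); s=d.copy()
    for _ in range(20): s=d/(1+m['k1']*(s@s))
    return np.array(m['xyz']),Rm@np.array([s[0],s[1],1])
def onz(n,uv,z):
    o,d=ray(n,uv); return o+d*(z-o[2])/d[2]
E
python3 - <<'E'
from h import *
st()
for c in ['side','top']:
    im=save(c,c+'0.png'); m=eyes.camera_model(c); print(c,np.round(m['xyz'],3),np.round(m['rotation'],2).tolist())
    for n in ['dolly','shelf_edge','seat','pivot','foot','tin_mid','deck_can','flat_tin','shelf_can','jerrycan','dock_can']:
        print(n,[(np.round(d['location'],3).tolist(),round(d['score'],2)) for d in models.place_of(n,c)[:3]])
a=cv2.imread('pics/side0.png');b=cv2.imread('pics/top0.png')
E
```

```text
t 0.0 pos [0.1918 0.5148 0.2305] F [ 0.2  0.  -0.3] gap 1.003 q [ 1.08  0.33 -0.19  1.05  0.    1.44]
[[0.937, -0.001, 0.349], [-0.349, -0.002, 0.937], [-0.0, -1.0, -0.002]]
side [-0.111 -0.678  1.204] [-0.31, 0.87, -0.35, 0.13]
dolly [([0.566, -0.116, -0.004], 0.88)]
shelf_edge [([0.564, -0.12, 0.119], 0.88)]
seat [([0.505, 0.05, 0.119], 0.89), ([0.52, -0.218, 0.187], 0.5)]
pivot [([0.541, 0.16, 0.081], 0.64)]
foot [([0.619, 0.479, -0.003], 0.27)]
tin_mid [([0.52, -0.216, 0.185], 0.98), ([0.433, -0.552, 0.064], 0.97), ([0.31, -0.317, 0.06], 0.87)]
deck_can [([0.618, 0.072, 0.116], 0.55)]
flat_tin [([0.685, -0.2, 0.122], 0.92)]
shelf_can [([0.69, -0.34, 0.123], 0.57)]
jerrycan [([0.618, 0.48, -0.003], 0.88)]
dock_can [([0.443, 0.407, 0.004], 0.97), ([0.566, -0.124, 0.121], 0.32)]
top [ 0.369 -0.032  1.183] [-0.05, 0.71, -0.7, 0.06]
dolly [([0.568, -0.116, 0.003], 0.83)]
shelf_edge [([0.566, -0.123, 0.12], 0.65), ([0.57, -0.115, 0.004], 0.32)]
seat [([0.507, 0.054, 0.118], 0.9)]
pivot [([0.539, 0.159, 0.088], 0.77)]
foot []
tin_mid [([0.308, -0.314, 0.064], 0.76), ([0.429, -0.546, 0.065], 0.75)]
deck_can [([0.62, 0.073, 0.12], 0.65)]
flat_tin [([0.687, -0.2, 0.121], 0.74)]
shelf_can [([0.693, -0.34, 0.121], 0.94)]
jerrycan []
dock_can []
```

View pics/side0.png

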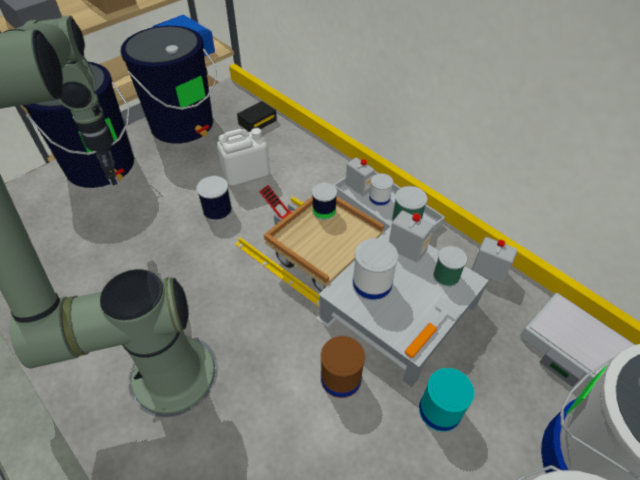

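View pics/top0.png

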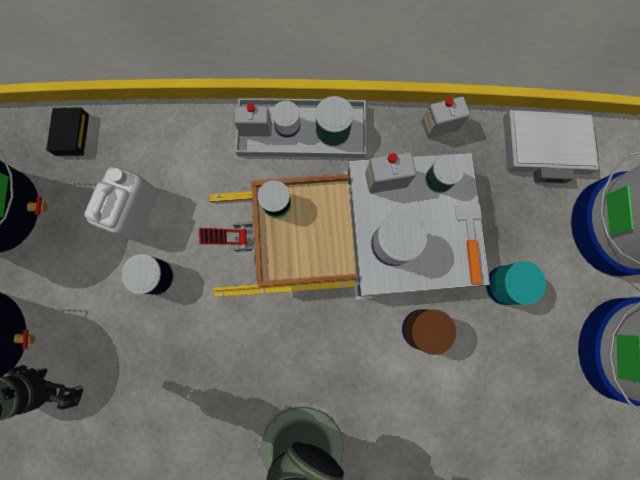

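Side view: the dolly is at (325,235), the red pedal at (275,205) and the white tin at (375,268) on the shelf. Top view: the pedal is at (225,237), the tin at (400,240) and the deck can at (273,198). The networks' points agree with this, and the dolly's yaw comes out at about 5.6°.

arm_command:
  moves:
    - [255,420,0,-150,0,64,0]
    - [255,420,0,-150,0,64,0]
    - [255,420,0,-150,0,64,0]
    - [255,420,0,-150,0,64,0]
    - [255,420,0,-150,0,64,0]
    - [255,420,0,-150,0,64,0]
    - [255,420,0,-150,0,64,0]
    - [255,420,0,-150,0,64,0]
    - [255,420,0,-150,0,64,0]
    - [255,420,0,-150,0,64,0]
    - [255,420,0,-150,0,64,0]
    - [255,420,0,-150,0,64,0]
  newtons: 40

```text
clock: 2.4
tool_pos: [0.5323, 0.2287, 0.2311]
orientation: [-0.524, 0.524, -0.475, 0.475]
force: [0.5, 1.1, -0.3]
finger_gap: -0.001
```

Run:
```python
from h import *
st()
im=save('wrist','w1.png')
for n in ['pivot','seat','dolly','foot']:
    print(n,[(np.round(d['location'],3).tolist(),round(d['score'],2)) for d in models.place_of(n,'wrist')[:3]])
    print(n,'rec',[(np.round(d['location'],3).tolist(),round(d['score'],2)) for d in models.recognise(n,'wrist')[:2]])
top=save('top','t1.png')
print('pivot rec top',[(np.round(d['location'],3).tolist(),round(d['score'],2)) for d in models.recognise('pivot','top')[:2]])
print([(np.round(d['location'],3).tolist(),round(d['score'],2)) for d in models.place_of('tin_mid','top')[:3]])
for d in models.outline_of('tin_mid','top')[:4]:
    r=d['region']; v,u=np.nonzero(r); print(d['score'],u.min(),u.max(),v.min(),v.max())
side=save('side','s1.png')
red=(side[...,0]>110)&(side[...,1]<60)&(side[...,2]<60)
v,u=np.nonzero(red); k=(abs(u-275)<30)&(abs(v-205)<30); print('side red',u[k].min(),u[k].max(),v[k].min(),v[k].max(),k.sum())
P=np.array([.540,.160,.085]);U=np.array([-.0975,.995,0]);X=np.array([.995,.0975,0])
for a in [.25,.4,.55,.7,.85]:
    print(a,[np.round(proj('side',P+r*(np.cos(a)*U+np.array([0,0,np.sin(a)]))+s*X)).tolist() for r,s in [(115,-.02),(115,.02)] for r in [r/1000]])
```

```text
t 2.4 pos [0.5323 0.2287 0.2311] F [ 0.5  1.1 -0.3] gap -0.001 q [ 0.28  0.38 -0.11  1.08  0.    1.75]
[[0.098, -0.001, 0.995], [-0.995, 0.0, 0.098], [-0.0, -1.0, -0.001]]
pivot []
pivot rec [([0.538, 0.193, 0.121], 0.78)]
seat []
seat rec [([0.533, 0.187, 0.119], 0.58)]
dolly []
dolly rec [([0.535, 0.192, 0.12], 0.96)]
foot []
foot rec []
pivot rec top [([0.54, 0.006, 0.122], 0.65), ([0.672, -0.194, 0.23], 0.22)]
[([0.432, -0.544, 0.065], 0.79), ([0.311, -0.312, 0.063], 0.58)]
0.87 486 545 261 304
0.59 402 455 309 354
0.58 371 426 212 266
0.43 425 463 155 193
side red 260 290 186 218 133
0.25 [[255.0, 197.0], [264.0, 190.0]]
0.4 [[256.0, 194.0], [265.0, 187.0]]
0.55 [[257.0, 191.0], [266.0, 185.0]]
0.7 [[259.0, 189.0], [268.0, 183.0]]
0.85 [[261.0, 188.0], [271.0, 182.0]]
```

View pics/w1.png

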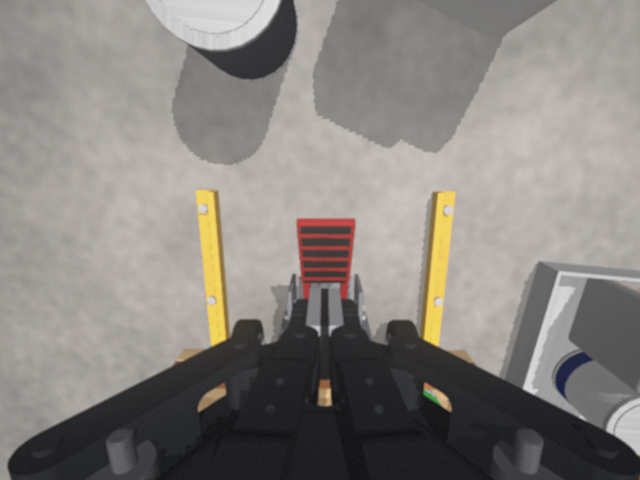

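The wrist view shows the pedal tread straight below and ahead. Its outer corners are at (297,219) and (355,219), the fingertips are at (326,285), and the deck lip is at the bottom.

Run:
```python
from h import *
X=np.array([.995,.0975,0])
P=np.array([.540,.160,.085]);U=np.array([-.0975,.995,0])
for a in [.25,.4,.55,.7,.85]:
    T=lambda r,s:P+r*(np.cos(a)*U+np.array([0,0,np.sin(a)]))+s*X+.0055*np.array([0,0,1])
    print(a,[np.round(proj('wrist',T(r,s))).tolist() for r,s in [(.115,-.02),(.115,.02),(.08,-.02),(.08,.02),(.06,-.02),(.06,.02)]])
im=cv2.imread('pics/side0.png'); cv2.imwrite('pics/c.png',cv2.resize(im[160:330,230:430],(800,680))[:600])
im=cv2.imread('pics/w1.png'); r=(im[...,2]>110)&(im[...,1]<70)
for v in range(214,300,6):
    u=np.nonzero(r[v,280:380])[0]; print(v,(u.min()+280,u.max()+280) if len(u) else None,end=' ')
# tin by shape: top disc centre at height .25 from top view
print(onz('top',(398.5,239),.25), onz('side',(376,254),.25))
```

```text
0.25 [[299.0, 188.0], [352.0, 188.0], [301.0, 229.0], [351.0, 229.0], [302.0, 250.0], [350.0, 250.0]]
0.4 [[298.0, 198.0], [354.0, 198.0], [300.0, 237.0], [352.0, 237.0], [301.0, 257.0], [350.0, 257.0]]
0.55 [[296.0, 213.0], [356.0, 213.0], [299.0, 248.0], [353.0, 248.0], [301.0, 265.0], [351.0, 265.0]]
0.7 [[295.0, 232.0], [357.0, 232.0], [298.0, 261.0], [353.0, 261.0], [300.0, 274.0], [352.0, 274.0]]
0.85 [[294.0, 256.0], [359.0, 256.0], [298.0, 276.0], [354.0, 276.0], [300.0, 285.0], [352.0, 285.0]]
214 None 220 (np.int64(300), np.int64(300)) 226 (np.int64(299), np.int64(352)) 232 (np.int64(299), np.int64(352)) 238 (np.int64(299), np.int64(351)) 244 (np.int64(300), np.int64(350)) 250 (np.int64(300), np.int64(350)) 256 (np.int64(301), np.int64(349)) 262 (np.int64(301), np.int64(349)) 268 (np.int64(302), np.int64(348)) 274 (np.int64(302), np.int64(348)) 280 (np.int64(303), np.int64(347)) 286 (np.int64(304), np.int64(346)) 292 (np.int64(304), np.int64(345)) 298 (np.int64(304), np.int64(345)) Traceback (most recent call last):
  File "<stdin>", line 12, in <module>
  File "h.py", line 21, in onz
    o,d=ray(n,uv); return o+d*(z-o[2])/d[2]
        ~~~^^^^^^
  File "h.py", line 19, in ray
    return np.array(m['xyz']),Rm@np.array([s[0],s[1],1])
                              ~~^~~~~~~~~~~~~~~~~~~~~~~~
ValueError: matmul: Input operand 1 has a mismatch in its core dimension 0, with gufunc signature (n?,k),(k,m?)->(n?,m?) (size 3 is different from 4)
```

arm_command:
  moves:
    - [255,0,30,0,0,0,0]
    - [255,0,55,0,0,0,0]
    - [255,0,62,0,0,0,0]
    - [255,0,68,0,0,0,0]
    - [255,0,74,0,0,0,0]
    - [255,0,80,0,0,0,0]
    - [255,0,80,0,0,0,0]

```text
clock: 3.8
tool_pos: [0.5332, 0.2281, 0.1511]
orientation: [-0.524, 0.524, -0.475, 0.475]
force: [-0.6, 0.4, 0.0]
finger_gap: -0.002
```

```bash
sed -i "s/m=eyes.camera_model(n); Rm=np.array(m\['rotation'\]); K=/m=eyes.camera_model(n); Rm=rot(m['rotation']); K=/" h.py
python3 - <<'E'
from h import *
st()
print(onz('top',(398.5,239),.25), onz('side',(376,254),.25))
E
```

```text
t 3.8 pos [0.5332 0.2281 0.1511] F [-0.6  0.4  0. ] gap -0.002 q [ 0.28  0.44 -0.23  0.9  -0.    1.75]
[[0.097, -0.0, 0.995], [-0.995, -0.0, 0.097], [0.0, -1.0, -0.0]]
[ 0.51471678 -0.20700672  0.25      ] [ 0.52307504 -0.21693208  0.25      ]
```

arm_command:
  moves:
    - [255,0,3,0,0,0,0]
    - [255,0,6,0,0,0,0]
    - [255,0,9,0,0,0,0]
    - [255,0,9,0,0,0,0]

```text
clock: 4.2
tool_pos: [0.5333, 0.2281, 0.1421]
orientation: [-0.524, 0.524, -0.475, 0.475]
force: [1.0, -0.5, 0.7]
finger_gap: 0.001
```

arm_command:
  moves:
    - [255,0,3,0,0,0,0]
    - [255,0,6,0,0,0,0]
    - [255,0,6,0,0,0,0]

```text
clock: 4.5
tool_pos: [0.5331, 0.228, 0.1359]
orientation: [-0.523, 0.524, -0.475, 0.475]
force: [0.2, -0.3, 0.3]
finger_gap: 0.001
```

arm_command:
  moves:
    - [255,0,3,0,0,0,0]
    - [255,0,6,0,0,0,0]
    - [255,0,6,0,0,0,0]

```text
clock: 4.8
tool_pos: [0.533, 0.228, 0.1298]
orientation: [-0.523, 0.524, -0.475, 0.475]
force: [0.5, -0.3, 0.3]
finger_gap: 0.005
```

arm_command:
  moves:
    - [255,0,3,0,0,0,0]
    - [255,0,6,0,0,0,0]
    - [255,0,6,0,0,0,0]

```text
clock: 5.1
tool_pos: [0.533, 0.228, 0.1238]
orientation: [-0.523, 0.524, -0.475, 0.475]
force: [0.6, 0.5, 1.0]
finger_gap: 0.0
```

arm_command:
  moves:
    - [255,0,3,0,0,0,0]
    - [255,-1,6,0,0,0,0]
    - [255,-1,6,0,0,0,0]

```text
clock: 5.4
tool_pos: [0.5332, 0.2293, 0.118]
orientation: [0.524, -0.524, 0.475, -0.475]
force: [-0.7, 0.3, 1.2]
finger_gap: 0.0
```

Run:
```python
from h import *
st(); a=save('wrist','w2.png'); b=save('side','s2.png')
a=a[120:420,160:480]; b=cv2.resize(b[150:270,220:348],(320,300),interpolation=cv2.INTER_CUBIC)
cv2.imwrite('pics/m2.png',np.hstack([a,b])[:,:,::-1])
```

```text
t 5.4 pos [0.5332 0.2293 0.118 ] F [-0.7  0.3  1.2] gap 0.0 q [ 0.28  0.48 -0.27  0.82  0.    1.75]
[[0.097, 0.0, 0.995], [-0.995, 0.0, 0.097], [-0.0, -1.0, 0.0]]
```

View pics/m2.png

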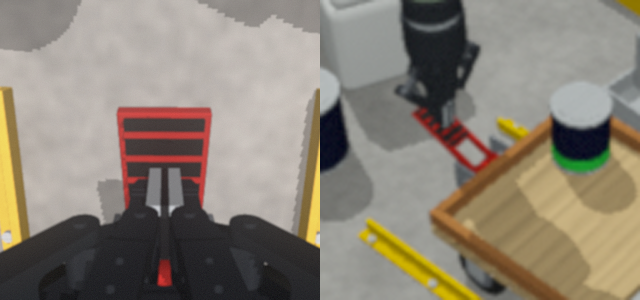

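The left crop shows the fingertips over the tread, and the right crop shows them on it. Light contact began at about z=0.125. I'll follow the arc down.

arm_command:
  moves:
    - [255,-3,4,0,0,0,0]
    - [255,-5,8,0,0,0,0]
    - [255,-6,12,0,0,0,0]
    - [255,-6,12,0,0,0,0]

```text
clock: 5.9
tool_pos: [0.5327, 0.2345, 0.1058]
orientation: [-0.523, 0.524, -0.475, 0.476]
force: [1.4, -5.4, 5.6]
finger_gap: -0.0
```

arm_command:
  moves:
    - [255,0,4,0,0,0,0]
    - [255,-1,8,0,0,0,0]
    - [255,-2,12,0,0,0,0]
    - [255,-2,12,0,0,0,0]

```text
clock: 6.3
tool_pos: [0.5326, 0.2368, 0.0942]
orientation: [-0.524, 0.524, -0.475, 0.475]
force: [-0.3, -3.9, 6.3]
finger_gap: -0.001
```

arm_command:
  moves:
    - [255,0,4,0,0,0,0]
    - [255,0,8,0,0,0,0]
    - [255,1,12,0,0,0,0]
    - [255,1,12,0,0,0,0]

```text
clock: 6.7
tool_pos: [0.5325, 0.237, 0.0822]
orientation: [0.524, -0.523, 0.476, -0.475]
force: [0.7, 0.5, 4.1]
finger_gap: 0.001
```

arm_command:
  moves:
    - [255,0,3,0,0,0,0]
    - [255,0,6,0,0,0,0]
    - [255,1,9,0,0,0,0]
    - [255,1,9,0,0,0,0]

```text
clock: 7.1
tool_pos: [0.5316, 0.2349, 0.0722]
orientation: [-0.523, 0.524, -0.476, 0.475]
force: [-0.5, -0.8, -0.3]
finger_gap: -0.001
```

arm_command:
  moves:
    - [255,0,2,0,0,0,0]
    - [255,0,4,0,0,0,0]
    - [255,1,4,0,0,0,0]

```text
clock: 7.4
tool_pos: [0.5325, 0.2348, 0.0696]
orientation: [0.524, -0.523, 0.476, -0.475]
force: [-2.1, 2.7, 4.4]
finger_gap: -0.002
```

arm_command:
  moves:
    - [255,0,2,0,0,0,0]
    - [255,1,3,0,0,0,0]
    - [255,1,3,0,0,0,0]

```text
clock: 7.7
tool_pos: [0.533, 0.2347, 0.0686]
orientation: [0.525, -0.523, 0.476, -0.474]
force: [-6.2, 1.9, 17.5]
finger_gap: 0.001
```

The force dropped to 0 at z=0.072, then a hard stop showed 17.5 N. That fits a latch, so I'll lift and check.

arm_command:
  moves:
    - [255,0,-5,0,0,0,0]
    - [255,0,-30,0,0,0,0]
    - [255,0,-80,0,0,0,0]
    - [255,0,-130,0,0,0,0]
    - [255,0,-162,0,0,0,0]
    - [255,0,-162,0,0,0,0]

```text
clock: 8.3
tool_pos: [0.5357, 0.234, 0.2338]
orientation: [0.526, -0.521, 0.473, -0.477]
force: [0.9, -0.7, 0.5]
finger_gap: 0.003
```

Run:
```python
from h import *
st(); a=save('wrist','w3.png'); b=save('side','s3.png')
for n in ['dolly','seat','pivot','shelf_edge']:
    print(n,[(np.round(d['location'],3).tolist(),round(d['score'],2)) for d in models.place_of(n,'side')[:1]])
c=b[180:340,300:460]
t=save('top','t3.png')
for n in ['dolly','seat','pivot','shelf_edge','deck_can']:
    print(n,[(np.round(d['location'],3).tolist(),round(d['score'],2)) for d in models.place_of(n,'top')[:1]])
for cam,im,(z0) in [('side',b,0)]:
    for d in models.outline_of('tin_mid','side')[:3]:pass
a=a[120:420,160:480]; b=cv2.resize(b[150:270,220:348],(320,300),interpolation=cv2.INTER_CUBIC)
t=cv2.resize(t[150:300,190:510],(640,300),interpolation=cv2.INTER_CUBIC)
cv2.imwrite('pics/m3.png',np.vstack([np.hstack([a,b]),t])[:,:,::-1])
```

```text
t 8.3 pos [0.5357 0.234  0.2338] F [ 0.9 -0.7  0.5] gap 0.003 q [ 0.29  0.38 -0.11  1.07 -0.    1.76]
[[0.097, 0.009, 0.995], [-0.995, 0.003, 0.097], [-0.002, -1.0, 0.009]]
dolly [([0.561, -0.118, -0.0], 0.72)]
seat [([0.503, 0.052, 0.118], 0.69)]
pivot [([0.542, 0.159, 0.085], 0.85)]
shelf_edge [([0.564, -0.125, 0.122], 0.75)]
dolly [([0.568, -0.115, -0.001], 0.57)]
seat []
pivot [([0.538, 0.161, 0.089], 0.6)]
shelf_edge [([0.565, -0.122, 0.122], 0.91)]
deck_can [([0.62, 0.074, 0.123], 0.57)]
```

View pics/m3.png

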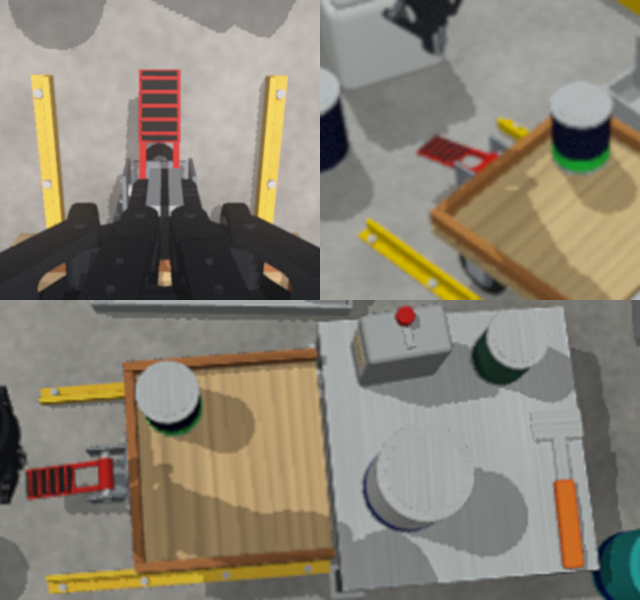

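The pedal is down and stays latched: the side crop shows it below level at (450,150). The tin's top disc in the top view is at full-frame (401,236), so its centre is about (0.518,-0.213). Next I go behind the tin, tilted and with the fingers half open, to push it in a V.

arm_command:
  moves:
    - [105,0,-50,0,0,0,0]
    - [105,0,-100,0,0,0,0]
    - [105,45,-110,-5,0,0,0]
    - [105,95,-110,-11,0,0,8]
    - [105,145,-110,-17,0,0,16]
    - [105,195,-110,-23,0,0,24]
    - [105,245,-110,-29,0,0,32]
    - [105,294,-110,-35,0,0,40]
    - [105,343,-110,-40,0,0,40]
    - [105,392,-110,-46,0,0,40]
    - [105,441,-110,-52,0,0,40]
    - [105,490,-110,-58,0,0,40]

```text
clock: 10.15
tool_pos: [0.5221, -0.2624, 0.3381]
orientation: [0.655, -0.329, 0.626, -0.268]
force: [0.4, 0.2, -0.1]
finger_gap: 0.589
```

```bash
python3 -c "
from h import *
st()"
```

```text
t 10.15 pos [ 0.5221 -0.2624  0.3381] F [ 0.4  0.2 -0.1] gap 0.589 q [-0.81  0.79  0.63  1.99  0.41  0.54]
[[0.074, -0.062, 0.995], [-0.763, 0.64, 0.096], [-0.643, -0.766, 0.0]]
```

arm_command:
  moves:
    - [105,16,-13,0,0,0,0]
    - [105,31,-26,0,0,0,0]
    - [105,50,-3,0,0,0,0]
    - [105,75,27,0,0,0,0]
    - [105,100,57,0,0,0,0]
    - [105,118,79,0,0,0,0]
    - [105,118,79,0,0,0,0]

```text
clock: 10.85
tool_pos: [0.5249, -0.2984, 0.1978]
orientation: [0.654, -0.329, 0.628, -0.265]
force: [-0.7, 0.1, 0.6]
finger_gap: 0.585
```

```bash
python3 -c "
from h import *
st(); im=save('wrist','w4.png'); b=save('side','s4.png')
cv2.imwrite('pics/m4.png',np.hstack([cv2.resize(im,(400,300)),cv2.resize(b[160:340,280:520],(400,300))])[:,:,::-1])
"
```

```text
t 10.85 pos [ 0.5249 -0.2984  0.1978] F [-0.7  0.1  0.6] gap 0.585 q [-0.84  0.91  0.5   1.77  0.39  0.52]
[[0.071, -0.066, 0.995], [-0.759, 0.644, 0.097], [-0.647, -0.763, -0.005]]
```

View pics/m4.png

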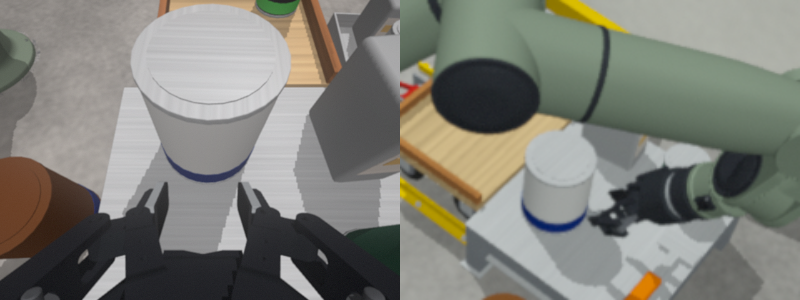

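The wrist view shows the tin standing just ahead of the two fingertips. Its top disc is centred at about (211,62) of the half-size crop, and the fingers are at 160 and 248.

```bash
python3 -c "
from h import *
print(onz('wrist',(338,99),.25), onz('top',(401,236),.25))
# disc rim check
for P in [(.518,-.213),(.522,-.217)]:
  print([np.round(np.array(proj('wrist',[P[0]+.053*np.cos(t),P[1]+.053*np.sin(t),.25]))*.625) for t in [0,np.pi/2,np.pi,-np.pi/2]])
print(models.place_of('tin_mid','wrist')[:2], models.place_of('seat','wrist')[:1])
"
```

```text
[ 0.52332553 -0.22018415  0.25      ] [ 0.52139334 -0.21255557  0.25      ]
[array([280.,  59.]), array([211.,   7.]), array([131.,  49.]), array([196., 117.])]
[array([287.,  64.]), array([215.,  10.]), array([135.,  53.]), array([202., 123.])]
[{'location': [0.5059, 0.0507, 0.119], 'score': 0.64}] [{'location': [0.5043, 0.0519, 0.1187], 'score': 0.63}]
```

arm_command:
  moves:
    - [105,16,18,0,0,0,0]
    - [105,31,37,0,0,0,0]
    - [105,31,37,0,0,0,0]
    - [105,27,40,0,0,0,0]
    - [105,22,45,0,0,0,0]
    - [105,16,50,1,0,0,0]
    - [105,13,52,1,0,0,0]
    - [105,9,55,1,0,0,0]
    - [105,6,58,1,0,0,0]
    - [105,3,60,1,0,0,0]
    - [105,0,63,2,0,0,0]
    - [105,-3,66,2,0,0,0]

```text
clock: 12.25
tool_pos: [0.5249, -0.2567, 0.1539]
orientation: [0.655, -0.33, 0.624, -0.27]
force: [0.6, -7.5, 5.2]
finger_gap: 0.589
```

```bash
python3 -c "
from h import *
st(); im=save('wrist','w5.png'); cv2.imwrite('pics/m5.png',cv2.resize(im,(480,360))[:,:,::-1])
"
```

```text
t 12.25 pos [ 0.5249 -0.2567  0.1539] F [ 0.6 -7.5  5.2] gap 0.589 q [-0.8   0.86  0.31  1.59  0.41  0.55]
[[0.075, -0.059, 0.995], [-0.765, 0.637, 0.096], [-0.64, -0.769, 0.003]]
```

arm_command:
  moves:
    - [105,-3.9,3.1,0.2,0,0,0]
    - [105,-7.8,6.2,0.4,0,0,0]
    - [105,-11.7,9.4,0.6,0,0,0]
    - [105,-15.6,12.5,0.8,0,0,0]
    - [105,-19.5,15.7,1,0,0,0]
    - [105,-23.4,18.8,1.1,0,0,0]
    - [105,-27.3,22,1.3,0,0,0]
    - [105,-31.2,25,1.5,0,0,0]

```text
clock: 13.1
tool_pos: [0.5219, -0.2165, 0.1542]
orientation: [0.654, -0.33, 0.625, -0.269]
force: [0.5, -4.8, 0.5]
finger_gap: 0.586
```

```bash
python3 -c "
from h import *
st(); im=save('wrist','w6.png'); b=save('side','s6.png');cv2.imwrite('pics/m6.png',np.hstack([cv2.resize(im,(400,300)),cv2.resize(b[140:320,260:500],(400,300))])[:,:,::-1])
"
```

```text
t 13.1 pos [ 0.5219 -0.2165  0.1542] F [ 0.5 -4.8  0.5] gap 0.586 q [-0.76  0.81  0.2   1.52  0.43  0.59]
[[0.075, -0.061, 0.995], [-0.765, 0.637, 0.097], [-0.64, -0.768, 0.001]]
```

View pics/m6.png

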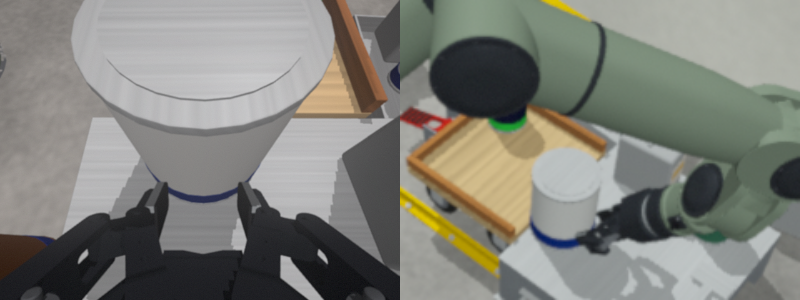

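The tin (wrist view, centre at 202) sits in the V between the fingers (155 and 245), upright, with 4.8 N on it. I keep pushing.

arm_command:
  moves:
    - [105,-3.9,3.1,0.2,0,0,0]
    - [105,-7.8,6.3,0.4,0,0,0]
    - [105,-11.7,9.5,0.6,0,0,0]
    - [105,-15.6,12.7,0.8,0,0,0]
    - [105,-19.5,15.9,1,0,0,0]
    - [105,-23.4,19.1,1.1,0,0,0]
    - [105,-27.3,22.3,1.3,0,0,0]
    - [105,-31.2,25.5,1.5,0,0,0]
    - [105,-35.1,28.7,1.7,0,0,0]
    - [105,-39,31.9,1.9,0,0,0]
    - [105,-42.9,35.1,2.1,0,0,0]
    - [105,-46.8,38.3,2.3,0,0,0]

```text
clock: 14.4
tool_pos: [0.5181, -0.1551, 0.1547]
orientation: [0.654, -0.33, 0.625, -0.268]
force: [0.4, -3.8, -1.7]
finger_gap: 0.587
```

arm_command:
  moves:
    - [105,-3.9,3.1,0.2,0,0,0]
    - [105,-7.8,6.3,0.4,0,0,0]
    - [105,-11.7,9.5,0.6,0,0,0]
    - [105,-15.6,12.7,0.8,0,0,0]
    - [105,-19.5,15.9,1,0,0,0]
    - [105,-23.4,19.1,1.1,0,0,0]
    - [105,-27.3,22.3,1.3,0,0,0]
    - [105,-31.2,25.5,1.5,0,0,0]

```text
clock: 15.2
tool_pos: [0.5156, -0.1139, 0.1555]
orientation: [0.655, -0.33, 0.626, -0.267]
force: [0.5, -3.4, -3.4]
finger_gap: 0.591
```

```bash
python3 -c "
from h import *
st(); im=save('wrist','w7.png'); b=save('side','s7.png');cv2.imwrite('pics/m7.png',np.hstack([cv2.resize(im,(400,300)),cv2.resize(b[140:320,220:460],(400,300))])[:,:,::-1])
print('seat',models.place_of('seat','side')[:1]);print('tin',models.place_of('tin_mid','side')[:3])
"
```

```text
t 15.2 pos [ 0.5156 -0.1139  0.1555] F [ 0.5 -3.4 -3.4] gap 0.591 q [-0.64  0.69 -0.03  1.37  0.49  0.7 ]
[[0.074, -0.062, 0.995], [-0.762, 0.64, 0.097], [-0.643, -0.766, -0.0]]
seat [{'location': [0.5045, 0.0522, 0.1214], 'score': 0.84}]
tin [{'location': [0.3117, -0.3153, 0.061], 'score': 0.9}, {'location': [0.4332, -0.5469, 0.0663], 'score': 0.88}, {'location': [0.5115, -0.0593, 0.1881], 'score': 0.84}]
```

View pics/m7.png

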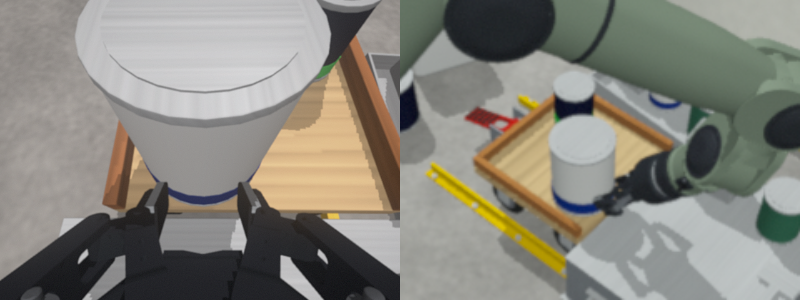

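The tin is upright on the deck (side crop 583,165), clear of the deck can and the side lip, and the pedal is still down. About 110 mm remains.

arm_command:
  moves:
    - [105,-3.7,3.3,0.2,0,0,0]
    - [105,-7.5,6.6,0.3,0,0,0]
    - [105,-11.2,9.9,0.5,0,0,0]
    - [105,-15,13.1,0.7,0,0,0]
    - [105,-18.7,16.4,0.9,0,0,0]
    - [105,-22.5,19.7,1,0,0,0]
    - [105,-26.2,23,1.2,0,0,0]
    - [105,-30,26.2,1.4,0,0,0]
    - [105,-33.7,29.5,1.5,0,0,0]
    - [105,-37.5,32.8,1.7,0,0,0]
    - [105,-41.2,36,1.9,0,0,0]
    - [105,-45,39.3,2,0,0,0]

```text
clock: 16.6
tool_pos: [0.512, -0.0545, 0.1544]
orientation: [0.655, -0.329, 0.625, -0.268]
force: [0.1, -3.9, -0.4]
finger_gap: 0.59
```

arm_command:
  moves:
    - [105,-3.8,3.2,0.2,0,0,0]
    - [105,-7.6,6.4,0.3,0,0,0]
    - [105,-11.4,9.6,0.5,0,0,0]
    - [105,-15.2,12.8,0.7,0,0,0]
    - [105,-19,16,0.9,0,0,0]
    - [105,-22.8,19.2,1,0,0,0]
    - [105,-22.8,19.2,1,0,0,0]

```text
clock: 17.3
tool_pos: [0.5098, -0.0239, 0.1545]
orientation: [0.655, -0.329, 0.626, -0.267]
force: [0.8, -1.8, -0.4]
finger_gap: 0.589
```

```bash
python3 -c "
from h import *
st(); im=save('wrist','w8.png'); b=save('side','s8.png')
print('tin',[ (np.round(d['location'],3),d['score']) for d in models.place_of('tin_mid','side')[:3]])
"
```

```text
t 17.3 pos [ 0.5098 -0.0239  0.1545] F [ 0.8 -1.8 -0.4] gap 0.589 q [-0.52  0.6  -0.19  1.23  0.55  0.82]
[[0.075, -0.062, 0.995], [-0.762, 0.641, 0.097], [-0.644, -0.765, 0.0]]
tin [(array([ 0.31 , -0.315,  0.062]), 0.96), (array([ 0.432, -0.552,  0.065]), 0.93), (array([0.503, 0.026, 0.184]), 0.84)]
```

arm_command:
  moves:
    - [105,-2.3,1.9,0.1,0,0,0]
    - [105,-4.6,3.8,0.2,0,0,0]
    - [105,-6.9,5.8,0.3,0,0,0]
    - [105,-9.2,7.7,0.4,0,0,0]
    - [105,-11.4,9.6,0.5,0,0,0]
    - [105,-13,10.9,0.6,0,0,0]

```text
clock: 18.05
tool_pos: [0.5093, -0.0087, 0.1543]
orientation: [0.655, -0.33, 0.625, -0.268]
force: [0.9, -6.7, 1.1]
finger_gap: 0.591
```

arm_command:
  moves:
    - [105,-1.2,1,0,0,0,0]
    - [105,-2.3,1.9,0.1,0,0,0]

```text
clock: 18.25
tool_pos: [0.509, -0.0058, 0.1543]
orientation: [0.655, -0.33, 0.625, -0.268]
force: [0.7, -6.0, 1.9]
finger_gap: 0.59
```

arm_command:
  moves:
    - [105,-1.2,1,0,0,0,0]
    - [105,-2.3,1.9,0.1,0,0,0]

```text
clock: 18.45
tool_pos: [0.5089, -0.0029, 0.1543]
orientation: [0.654, -0.33, 0.625, -0.268]
force: [-0.2, -5.8, 1.3]
finger_gap: 0.586
```

arm_command:
  moves:
    - [105,-1.2,1,0,0,0,0]
    - [105,-1.6,1.3,0,0,0,0]

```text
clock: 18.65
tool_pos: [0.5087, -0.0007, 0.1544]
orientation: [0.655, -0.33, 0.625, -0.268]
force: [0.9, -6.0, 0.8]
finger_gap: 0.586
```

arm_command:
  moves:
    - [105,-0.8,0.6,0,0,0,0]
    - [105,-1.6,1.3,0,0,0,0]

```text
clock: 18.85
tool_pos: [0.5085, 0.0012, 0.1543]
orientation: [0.654, -0.33, 0.625, -0.268]
force: [0.6, -6.5, 0.6]
finger_gap: 0.589
```

```bash
python3 -c "
from h import *
st(); b=save('side','s9.png'); a=save('wrist','w9.png')
print('tin',[ (np.round(d['location'],3),d['score']) for d in models.place_of('tin_mid','side')[:3]])
cv2.imwrite('pics/m9.png',np.hstack([cv2.resize(a,(400,300)),cv2.resize(b[150:270,240:400],(400,300),interpolation=cv2.INTER_CUBIC)])[:,:,::-1])
"
```

```text
t 18.85 pos [0.5085 0.0012 0.1543] F [ 0.6 -6.5  0.6] gap 0.589 q [-0.48  0.58 -0.23  1.19  0.57  0.87]
[[0.074, -0.061, 0.995], [-0.763, 0.639, 0.096], [-0.642, -0.767, 0.001]]
tin [(array([ 0.312, -0.317,  0.06 ]), 0.96), (array([0.503, 0.053, 0.184]), 0.85), (array([ 0.433, -0.549,  0.067]), 0.73)]
```

View pics/m9.png

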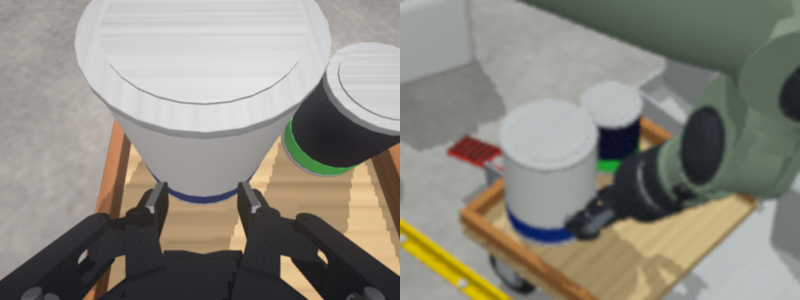

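The tin is upright near the end lip but there's no force rise yet. I continue in small steps until the force rises.

arm_command:
  moves:
    - [105,-0.8,0.6,0,0,0,0]
    - [105,-1.6,1.3,0,0,0,0]

```text
clock: 19.2
tool_pos: [0.5082, 0.0034, 0.1543]
orientation: [0.654, -0.33, 0.625, -0.268]
force: [1.2, -5.7, 0.8]
finger_gap: 0.589
```

arm_command:
  moves:
    - [105,-0.8,0.6,0,0,0,0]
    - [105,-1.6,1.3,0,0,0,0]

```text
clock: 19.4
tool_pos: [0.5083, 0.0045, 0.1542]
orientation: [0.654, -0.331, 0.625, -0.269]
force: [0.4, -12.1, 3.2]
finger_gap: 0.591
```

arm_command:
  moves:
    - [105,-0.8,0.6,0,0,0,0]
    - [105,-0.8,0.6,0,0,0,0]

```text
clock: 19.6
tool_pos: [0.5083, 0.0046, 0.1543]
orientation: [0.654, -0.331, 0.624, -0.269]
force: [-0.2, -13.0, 3.4]
finger_gap: 0.586
```

The force rose to 13 N and the motion stopped: the tin is against the lip. I'll back off, rise and return above the pedal.

arm_command:
  moves:
    - [105,4,-3,0,0,0,0]
    - [105,15,-12,0,0,0,0]
    - [105,46,-38,0,0,0,0]
    - [105,16,-75,0,0,0,0]
    - [105,-15,-112,0,0,0,0]
    - [105,-46,-149,0,0,0,0]
    - [105,-76,-184,0,0,0,0]
    - [105,-76,-184,0,0,0,0]

```text
clock: 20.4
tool_pos: [0.5149, -0.0533, 0.35]
orientation: [0.656, -0.329, 0.623, -0.27]
force: [0.7, 0.5, 0.3]
finger_gap: 0.589
```

Run:
```python
from h import *
s=st(); b=save('side','s10.png'); save('top','t10.png')
for n in ['dolly','seat','pivot','tin_mid']:
  for c in ['side','top']: print(n,c,[ (np.round(d['location'],3).tolist(),round(d['score'],2)) for d in models.place_of(n,c)[:3]])
Rm=rot(s['orientation']); T=np.array([.533,.235,.33])
print('shift',np.round(Rm.T@(T-s['tool_pos'])*1000,1))
Rt=np.array([[.0975,0,.995],[-.995,0,.0975],[0,-1,0]]); print('turn',np.degrees(R.from_matrix(Rm.T@Rt).as_rotvec()))
```

```text
t 20.4 pos [ 0.5149 -0.0533  0.35  ] F [0.7 0.5 0.3] gap 0.589 q [-0.56  0.48  0.13  1.69  0.54  0.78]
[[0.078, -0.056, 0.995], [-0.764, 0.638, 0.096], [-0.64, -0.768, 0.007]]
dolly side [([0.564, -0.116, -0.0], 0.71)]
dolly top [([0.571, -0.117, -0.003], 0.88)]
seat side [([0.503, 0.047, 0.116], 0.62)]
seat top []
pivot side [([0.543, 0.16, 0.084], 0.76), ([0.526, -0.415, 0.116], 0.53)]
pivot top [([0.539, 0.161, 0.088], 0.65)]
tin_mid side [([0.431, -0.55, 0.067], 0.85), ([0.503, 0.055, 0.186], 0.82), ([0.313, -0.316, 0.061], 0.74)]
tin_mid top [([0.431, -0.547, 0.064], 0.65)]
shift [-206.1  198.2   45.6]
turn [ -0.42928475   0.06374316 -39.80517128]
```

arm_command:
  moves:
    - [60,-36,34,8,0,0,0]
    - [60,-72,68,16,0,0,-8]
    - [60,-107,102,23,0,0,-16]
    - [60,-142,136,31,0,0,-24]
    - [60,-178,170,39,0,0,-32]
    - [60,-213,204,46,0,0,-40]
    - [60,-213,204,46,0,0,-40]
    - [60,-213,204,46,0,0,-40]

```text
clock: 21.7
tool_pos: [0.5287, 0.2492, 0.324]
orientation: [-0.525, 0.526, -0.473, 0.472]
force: [0.9, -0.0, -0.3]
finger_gap: 0.766
```

arm_command:
  moves:
    - [60,0,50,0,0,0,0]
    - [60,0,100,0,0,0,0]
    - [60,0,130,0,0,0,0]
    - [60,0,130,0,0,0,0]
    - [60,0,130,0,0,0,0]

```text
clock: 22.2
tool_pos: [0.5315, 0.2425, 0.1955]
orientation: [-0.523, 0.523, -0.476, 0.476]
force: [0.8, 1.1, 0.3]
finger_gap: 0.769
```

Run:
```python
from h import *
s=st(); a=save('wrist','w11.png')
P=np.array([.541,.160,.085]);U=np.array([-.0975,.995,0]);X=np.array([.995,.0975,0])
for r in [.045,.085,.115]:
  q=P+r*(np.cos(.27)*U-np.array([0,0,np.sin(.27)]))+np.array([0,0,.0055]); print(r,np.round(q,3),[np.round(proj('wrist',q+k*X)) for k in (-.02,.02)])
cv2.imwrite('pics/m11.png',a[:,:,::-1])
```

```text
t 22.2 pos [0.5315 0.2425 0.1955] F [0.8 1.1 0.3] gap 0.769 q [ 0.3   0.41 -0.16  1.    0.    1.78]
[[0.093, -0.001, 0.996], [-0.996, 0.0, 0.093], [-0.0, -1.0, -0.001]]
0.045 [0.537 0.203 0.078] [array([302., 288.]), array([350., 287.])]
0.085 [0.533 0.242 0.068] [array([302., 240.]), array([350., 240.])]
0.115 [0.53 0.27 0.06] [array([302., 204.]), array([350., 204.])]
```

View pics/m11.png

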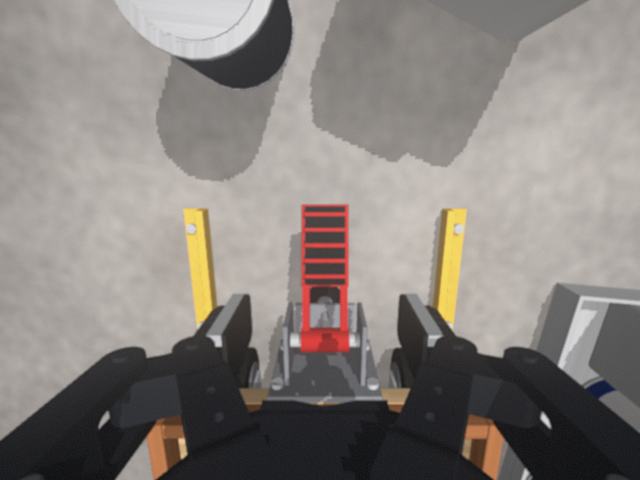

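The tread (302–348 wide, outer edge at row 205) matches the prediction to within 2 px. I descend astride it and pinch.

arm_command:
  moves:
    - [60,0,50,1,0,0,0]
    - [60,0,90,1,0,0,0]
    - [60,0,120,1,0,0,0]
    - [60,0,140,1,0,0,0]
    - [60,0,151,1,0,0,0]
    - [60,0,151,1,0,0,0]
  newtons: 25

```text
clock: 22.85
tool_pos: [0.5325, 0.2445, 0.0444]
orientation: [0.524, -0.523, 0.475, -0.475]
force: [0.3, 0.0, 1.4]
finger_gap: 0.759
```

arm_command:
  moves:
    - [150,0,0,0,0,0,0]
    - [150,0,0,0,0,0,0]
    - [150,0,0,0,0,0,0]
    - [150,0,0,0,0,0,0]
    - [150,0,0,0,0,0,0]

```text
clock: 23.35
tool_pos: [0.5323, 0.2452, 0.046]
orientation: [0.524, -0.523, 0.475, -0.475]
force: [-2.2, -0.5, 6.3]
finger_gap: 0.46
```

arm_command:
  moves:
    - [150,0,-3,0,0,0,0]
    - [150,-1,-6,0,0,0,0]
    - [150,-1,-9,0,0,0,0]
    - [150,-2,-12,0,0,0,0]

```text
clock: 23.75
tool_pos: [0.5314, 0.2469, 0.0562]
orientation: [-0.524, 0.524, -0.475, 0.475]
force: [-0.3, -0.4, -1.2]
finger_gap: 0.459
```

arm_command:
  moves:
    - [150,0,-4,0,0,0,0]
    - [150,-1,-8,0,0,0,0]
    - [150,-1,-8,0,0,0,0]

```text
clock: 24.05
tool_pos: [0.5315, 0.2476, 0.0647]
orientation: [-0.523, 0.524, -0.475, 0.476]
force: [-2.6, -1.1, 1.7]
finger_gap: 0.456
```

Run:
```python
from h import *
s=st(); a=save('wrist','w12.png'); b=save('side','s12.png')
print([ (np.round(d['location'],3).tolist(),round(d['score'],2)) for d in models.place_of('dolly','side')[:1]])
cv2.imwrite('pics/m12.png',np.hstack([a[120:420,160:480],cv2.resize(b[150:270,220:348],(320,300),interpolation=cv2.INTER_CUBIC)])[:,:,::-1])
```

```text
t 24.05 pos [0.5315 0.2476 0.0647] F [-2.6 -1.1  1.7] gap 0.456 q [ 0.31  0.55 -0.31  0.71 -0.    1.78]
[[0.097, 0.0, 0.995], [-0.995, -0.001, 0.097], [0.001, -1.0, 0.0]]
[([0.562, -0.119, -0.003], 0.65)]
```

View pics/m12.png

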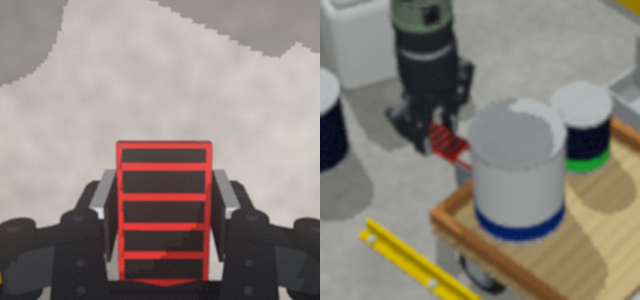

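The pedal has risen with the gripper (left crop: tread held between the pads) and pushes up by itself, so it is past dead centre. I'll ease it up most of the arc and then release.

arm_command:
  moves:
    - [150,0,-5,0,0,0,0]
    - [150,0,-10,0,0,0,0]
    - [150,1,-16,0,0,0,0]
    - [150,2,-22,0,0,0,0]
    - [150,3,-27,0,0,0,0]
    - [150,4,-31,0,0,0,0]
    - [150,4,-31,0,0,0,0]

```text
clock: 24.9
tool_pos: [0.5319, 0.2435, 0.0954]
orientation: [-0.523, 0.524, -0.475, 0.475]
force: [-2.3, -2.0, 1.2]
finger_gap: 0.462
```

arm_command:
  moves:
    - [130,0,0,0,0,0,0]
    - [100,0,0,0,0,0,0]
    - [60,0,0,0,0,0,0]
    - [60,0,0,0,0,0,0]
    - [60,0,0,0,0,0,0]
    - [60,0,0,0,0,0,0]

```text
clock: 25.5
tool_pos: [0.5319, 0.2439, 0.0948]
orientation: [0.524, -0.524, 0.475, -0.475]
force: [0.1, 0.4, 0.3]
finger_gap: 0.764
```

Run:
```python
from h import *
s=st(); b=save('side','s13.png'); a=save('wrist','w13.png')
print([ (np.round(d['location'],3).tolist(),round(d['score'],2)) for n in ('dolly','seat','pivot') for d in models.place_of(n,'side')[:1]])
```

```text
t 25.5 pos [0.5319 0.2439 0.0948] F [0.1 0.4 0.3] gap 0.764 q [ 0.3   0.51 -0.28  0.78  0.    1.78]
[[0.097, 0.0, 0.995], [-0.995, 0.0, 0.097], [-0.0, -1.0, 0.0]]
[([0.567, -0.116, -0.002], 0.88), ([0.5, 0.049, 0.12], 0.84), ([0.54, 0.159, 0.083], 0.81)]
```

Released, and the dolly hasn't moved. I go straight up and clear, then check.

arm_command:
  moves:
    - [60,0,-10,0,0,0,0]
    - [60,0,-40,0,0,0,0]
    - [60,0,-90,0,0,0,0]
    - [60,0,-140,0,0,0,0]
    - [60,0,-190,0,0,0,0]
    - [60,-30,-220,0,0,0,0]
    - [60,-60,-230,0,0,0,0]
    - [60,-60,-230,0,0,0,0]
    - [60,-60,-230,0,0,0,0]

```text
clock: 26.65
tool_pos: [0.5258, 0.3038, 0.3253]
orientation: [0.524, -0.524, 0.475, -0.475]
force: [-0.3, 0.0, -0.3]
finger_gap: 0.764
```

Run:
```python
from h import *
s=st(); b=save('side','s14.png')
for n in ('dolly','seat','pivot','tin_mid','deck_can'): print(n,[ (np.round(d['location'],3).tolist(),round(d['score'],2)) for d in models.place_of(n,'side')[:3]])
t=save('top','t14.png')
for n in ('dolly','pivot','shelf_edge'): print(n,[ (np.round(d['location'],3).tolist(),round(d['score'],2)) for d in models.place_of(n,'top')[:1]])
w=save('wrist','w14.png')
cv2.imwrite('pics/m14.png',np.vstack([np.hstack([cv2.resize(w,(400,300)),cv2.resize(b[150:285,220:400],(400,300),interpolation=cv2.INTER_CUBIC)]),cv2.resize(t[150:290,180:500],(800,300),interpolation=cv2.INTER_CUBIC)])[:,:,::-1])
```

```text
t 26.65 pos [0.5258 0.3038 0.3253] F [-0.3  0.  -0.3] gap 0.764 q [ 0.4   0.4   0.15  1.32 -0.    1.88]
[[0.098, 0.001, 0.995], [-0.995, -0.0, 0.098], [0.0, -1.0, 0.001]]
dolly [([0.563, -0.118, -0.001], 0.95), ([0.62, 0.071, 0.115], 0.62)]
seat [([0.504, 0.048, 0.122], 0.6)]
pivot [([0.544, 0.161, 0.086], 0.79)]
tin_mid [([0.501, 0.052, 0.184], 0.94), ([0.432, -0.549, 0.066], 0.79), ([0.311, -0.316, 0.062], 0.7)]
deck_can [([0.618, 0.068, 0.113], 0.71)]
dolly [([0.572, -0.116, 0.002], 0.68)]
pivot [([0.542, 0.162, 0.088], 0.57)]
shelf_edge [([0.567, -0.122, 0.123], 0.76)]
```

View pics/m14.png

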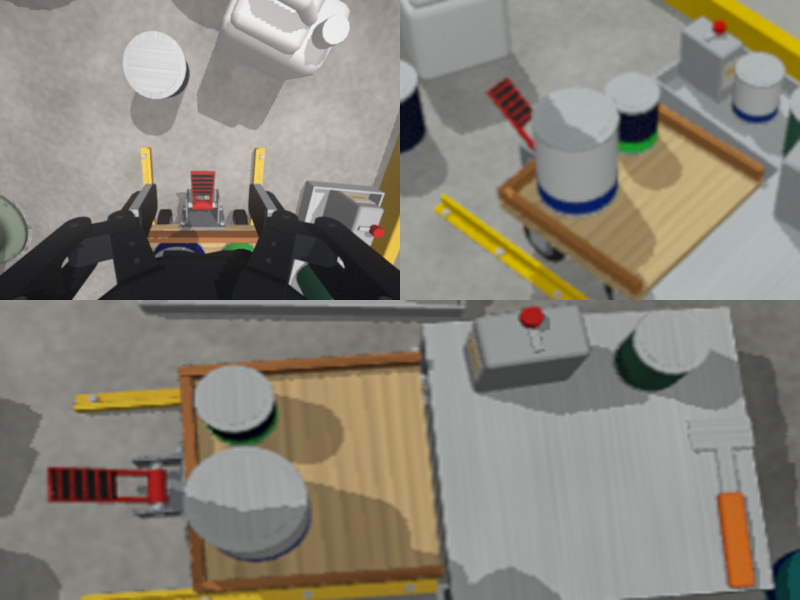

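The pedal is up (side crop 515,105), the tin stands upright against the end lip, the dolly is still at the shelf and the bystanders are untouched. I hand in.

```bash
python3 -c "
from h import *
st(); print(workorder.job_done())"
```

```text
t 27.2 pos [0.526  0.3033 0.3248] F [ 0.2 -0.2  0.7] gap 0.771 q [0.4  0.4  0.15 1.32 0.   1.88]
[[0.096, -0.0, 0.995], [-0.995, -0.0, 0.096], [0.0, -1.0, -0.0]]
the job is handed in; nothing more can be done
None
```

The job is done in the order asked and was handed in at 27.2 s; no verdict was given.

- **Pedal down:** I found the pedal by feel and followed it down. The force fell to about 0 at the drop, then rose to 17.5 N at the hard stop, which was the highest reading. After I lifted off, the pictures showed the pedal staying down.
- **Tin:** I pushed it low down between the half-open fingers at about 2–7 N. At the end the force rose to 13 N with no further movement, so it was against the lip. It stayed upright throughout.
- **Pedal up:** I pinched the tread, lifted it past dead centre, eased it up and let go. The last pictures show it up.

**Last checks:** the tin is at about (0.501, 0.052), against seat estimates of (0.500–0.507, 0.047–0.054). The dolly is at the shelf and unmoved within camera accuracy, about 4 mm. The bystanders in view look untouched, and the arm is clear of everything.

**Not confirmed or disagreeing:**
- The foot was never seen clearly, so the floor lock's state rests on the pedal's position and the forces.
- The top camera never recognised the tin on the shelf or the deck. Its position there comes from the side and wrist views, plus its disc marked by hand in the top pictures.
- Forces were only reported at the end of each move, so brief peaks in between were not seen.

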